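# Hold the drive cover over its housing for screwing down

## Task

First stand the steel cup of screws upright on the bench beside the open aluminium housing, off the end that has the single threaded hole, centred on that end and about 40 mm clear of it. Then pick up the cover plate by its bar handle, turn it to match the housing and hold it level, hovering about 15 mm above the housing's rim without touching it, so that seen from straight above each of the three threaded holes lies wholly inside its cover hole, ready for a colleague to start the screws. Finish while still holding the cover there, and leave the tape roll, screwdriver and black moulded part alone.

Things in the scene. Friction and masses are not known exactly. Their poses are not given: they have to be found in the camera images.
- housing: Open-topped aluminium box fixed to the bench, 130 (x) x 90 (y) x 60 mm high. Origin: centre of its underside, on the bench. Three bosses inside, flush with the rim, carry 8 mm threaded holes: a single one at its -x end, which faces roughly to the robot (yaw within 0.35 rad), a pair at its +x end. A black cable gland sticks 26 mm out of the +x end. Housing and tray may swap sides.
- thread0 (a point): Mouth of the housing's single threaded hole, at its (-50, 0) mm, 60 mm above the bench (rim height).
- thread1 (a point): Mouth of the threaded hole at the housing's (50, 30) mm, 60 mm above the bench.
- thread2 (a point): Mouth of the threaded hole at the housing's (50, -30) mm, 60 mm above the bench.
- cover: Loose aluminium plate, 130 (x) x 90 (y) x 5 mm, 0.2 to 0.33 kg, lying level in the tray, yaw within 1.1 rad. Origin: centre of its underside. Three 16 mm through holes: a single one at its -x end, a pair at +x. A dark steel bar handle stands over its centre along its x axis: 72 mm long, 12 wide (y), 14 tall, centre line 38 mm above the underside, top 45; two legs under it at x = +-30 mm.
- hole0 (a point): Centre, on the underside, of the cover's single hole, at its (-50, 0) mm; belongs over thread0.
- hole1 (a point): Centre, on the underside, of the cover's hole at (50, 30) mm; belongs over thread1.
- hole2 (a point): Centre, on the underside, of the cover's hole at (50, -30) mm; belongs over thread2.
- tray: Shallow blue tray with a cardboard liner fixed to the bench, 200 x 200 x 10 mm high; the cover rests in it, with its underside about 5 mm above the bench. Origin: centre of the tray's underside.
- screw_cup: Loose round steel cup, 55 mm outside diameter, 50 mm high, straight sided, about 0.15 kg, holding three hexagon-head screws that stay below its rim. It stands upright on the open bench between tray and housing. Origin: centre of its underside.
- tape: Bystander: roll of brown tape lying flat, 90 mm diameter, 25 mm high, on the bench beyond the cup. Origin: centre of its underside.
- driver: Bystander: screwdriver lying on the bench to the far left (+y).
- clip: Bystander: black moulded plastic part, 90 x 30 x 46 mm high, on the bench to the far right (-y). Origin: centre of its underside.
Mind the look-alikes: they are no part of the job. What is shaped like the cover but blue or green is not meant.

How it is judged:
On the way, in this order (a step that is already met when the one before it is completed fails the run):
1. the screw cup stands released and upright on the bench off the housing's single-hole end: 15 to 67 mm clear of it and within 20 mm of its centre line (x of screw_cup in the frame of housing between -0.16 and -0.1075 m and y of screw_cup in the frame of housing between -0.02 and 0.02 m and height (world z) of screw_cup below 0.004 m and angle between screw_cup's own z axis and vertical below 0.08 rad and linear speed of screw_cup below 0.02 m/s and contact force between the fingers and screw_cup below 0.05 N), for 0.2 s.
2. the cover is lifted out of the tray in the fingers (height (world z) of cover above 0.03 m and contact force between cover and tray below 0.05 N and contact force between the fingers and cover above 1 N), for 0.2 s.
At the end, for the whole second after the job is handed in: Cover held still in the gripper, level within 4 deg, underside 5-30 mm above the rim, touching only the fingers, each hole within 4 mm horizontally of its thread; screw cup upright, released, on the bench, 15-67 mm off the single-hole end, within 20 mm of its centre line (all of step 1 and horizontal distance between hole0 and thread0 below 0.004 m and horizontal distance between hole1 and thread1 below 0.004 m and horizontal distance between hole2 and thread2 below 0.004 m and z of cover in the frame of housing between 0.065 and 0.09 m and angle between cover's own z axis and vertical below 0.07 rad and z of hole0 in the frame of housing above 0.062 m and linear speed of cover below 0.02 m/s and angular speed of cover below 0.2 rad/s and contact force between the fingers and cover above 1 N and contact force between cover and housing below 0.05 N and contact force between cover and tray below 0.05 N and contact force between cover and screw_cup below 0.05 N and contact force between cover and tape below 0.05 N and contact force between cover and driver below 0.05 N and contact force between cover and clip below 0.05 N); the arm keeps its last pose, push and grip.
It fails at once if the tape roll is moved more than 20 mm (distance of tape from where it was at the start of the episode above 0.02 m).
It fails at once if the screwdriver is moved more than 20 mm (distance of driver from where it was at the start of the episode above 0.02 m).
It fails at once if the black moulded part is moved more than 20 mm (distance of clip from where it was at the start of the episode above 0.02 m).
It also fails if it takes over 58 s, if anything falls off the work surface, if the arm or the gripper's body presses on something with over 40 N, if the wrist force passes 120 N, or if a joint passes its speed limit or range.

## Robot

A 6-joint arm with a two-finger parallel gripper is mounted at the origin on the work surface. World frame = base frame: x ahead of the robot, y to its left, z up, the work surface at z = 0. Lengths are in m, angles in rad, forces in N, time in s.
With the tool pointing down it reaches from about 0.35 to 0.775 m from the base axis. Payload 5.5 kg.
Tool frame: the origin (TCP) lies between the finger pads; the fingertips stand 17 mm ahead of it and the grasp point (between the pads) lies 2 mm behind it (env.finger_overhang is the distance from the TCP to the fingertips, in m); z points along the fingers, y is the direction in which the jaws open and shut (so a half turn about z gives the same grasp; the last joint's range is limited). The gripper opens to 85 mm and grips with 20 to 120 N. Pads are 22 mm wide; open, the fingers measure 114 mm over their backs; the gripper's body (76 mm by 85 mm) begins 54 mm behind the grasp point. The pads swing forward as they close: fully open they stand 13 mm farther back than shut.
Start: joints at [-1.312, 0.313, 0.046, 1.304, 0, 1.431], TCP at [0.223, -0.53, 0.215] pointing down, gripper open.
Joint ranges: [-2.76, 2.76], [-0.86, 1.69], [-1.03, 1.26], [-2.2, 2.34], [-1.47, 1.5], [-3.14, 3.14]. Speed limits (rad/s): [2.57, 2.57, 3.14, 3.14, 3.14, 3.14].

## Interface

Orientations are given as a unit quaternion [w, x, y, z].
In Python, from workcell import env gives the robot as it stands. The module is installed in compiled form; this text tells all that it offers.
- The arm moves only by the tool arm_command, never from a script. Its argument "moves" is a list of rows, each a list of 5 numbers: the closure, from 0 (fully open) to 1 (shut), then the shift along the tool's x, y, z in mm, then the turn about the tool's z in rad. In form: [[fingers, dx, dy, dz, turn], ...]. A call has 1 to 12 rows; each row is the pose to reach, as a shift and turn from the pose commanded when the call began, along the tool's axes at that moment; what a row does not reach only later rows make up. A row lasts 1/10 s, in which the tool goes at most 50 mm and 8.59 degrees, less where a joint would pass 70% of its speed; a pose out of reach is approached as far as the arm can. A call with a gripper value outside its range is refused whole. The fingers move at their own pace and stop on an object; "squeeze" is the grip in N (left out, the last holds). Time passes only in rows, so rows that repeat a pose let the fingers close. It gives the time, the measured TCP pose, the force and the opening at its end, in the units of the state.
- env.get_state(): the state, without advancing time (a new reading comes with each control period).
- env.read_camera(name): name is "side" or "top" or "wrist"; returns (picture, depth): 384x512x3 uint8, blue, green, red; 384x512 float32, m along the optical axis (not along the pixel's ray), 0 where there is no reading.
- env.get_calibration(name): a dict with "fx", "fy", "cx", "cy" (pixels), "pose" (4x4, takes a point from camera to world coordinates). Camera axes: x right, y down, z forward; pixel columns grow to the right and rows downward; lengths in m; the calibration is good to about 2 mm. A picture is of the moment at which its call begins: read the wrist's pose just before it. get_calibration takes no time and is no camera call; for the wrist camera it gives the pose at the moment of the call.
- env.hand_in(): hands the job in, once; it reports no verdict.
The state is a dict: "clock": time; "joint_pos": joint angles; "qvel": joint speeds; "tau": joint torques, N m; "tcp_pos": TCP position; "orientation": TCP orientation; "wrist_force": force on the tool from outside, world axes, zero at the start; "ft_torque": the same for the moment, N m; "finger_gap": finger opening in m.
Only numpy, scipy, OpenCV 4.12 (cv2) and the standard library are available. Lean on these libraries where they do the work, as an engineer would, in place of code of your own. Each camera call takes 0.05 s, during which the arm holds its last target. There are 200 camera calls.

## Working session

There is one attempt and no reset: what is moved stays moved. The work goes in short steps, Python scripts to look and compute and a tool call to move; the robot and the scene stay as the last step left them, time stands still between calls to the robot, and variables do not carry over. Pictures are saved under pics/ and viewed, about 8 in all and at most 12, crops included, and the job is handed in when it is done.

Besides the shell and the picture viewer there is one more tool, called after "Call:" as name([rows], argument=value, ...), one row to a line, values as JSON. arm_command: Moves the arm, as the interface text tells. Its arguments: {"type":"object","properties":{"moves":{"type":"array","items":{"type":"array","items":{"type":"number"}}},"squeeze":{"type":"number"}},"required":["moves"]}

```bash
mkdir -p pics
cat > h.py <<'E'
import numpy as np,cv2
from workcell import env
def snap(n,f):
    c=env.get_calibration(n);p,d=env.read_camera(n)
    cv2.imwrite(f'pics/{f}.png',p);np.savez(f'pics/{f}.npz',p=p,d=d,**{k:c[k] for k in('fx','fy','cx','cy','pose')})
def load(f): return np.load(f'pics/{f}.npz')
def ray(z,u,v,h):  # pixel onto world plane z=h
    T=z['pose'];r=T[:3,:3]@np.array([(u-z['cx'])/z['fx'],(v-z['cy'])/z['fy'],1]);o=T[:3,3]
    return o+r*(h-o[2])/r[2]
def dep(z,u,v):
    d=z['d'][int(round(v)),int(round(u))];T=z['pose']
    return T[:3,:3]@(d*np.array([(u-z['cx'])/z['fx'],(v-z['cy'])/z['fy'],1]))+T[:3,3]
E
python3 - <<'E'
from h import *
snap('top','top0');z=load('top0');print(z['pose'],z['fx'],z['cx'],z['cy'],env.get_state())
E
```

```text
[[ 0.00838519 -0.99285198  0.1190573   0.3461898 ]
 [-0.99995092 -0.00769706  0.00623848  0.0022147 ]
 [-0.00527749 -0.11910377 -0.99286779  1.70705581]
 [ 0.          0.          0.          1.        ]] 477.66690584253814 249.1107904218112 195.0747403379014 {'clock': 0.05, 'joint_pos': array([-1.31156505e+00,  3.14009396e-01,  4.49945599e-02,  1.30358175e+00,
        4.32361904e-06,  1.43122933e+00]), 'qvel': array([-0.00113255,  0.00053751,  0.00363653,  0.00042963, -0.00115448,
       -0.00149247]), 'tau': array([ 2.11786464e-03, -4.82154036e+01,  2.99548781e+01,  1.32987948e-02,
       -1.69388618e-04,  7.31888576e-06]), 'tcp_pos': array([ 0.22315306, -0.52936267,  0.21401014]), 'orientation': array([-8.98646365e-04,  9.80185377e-01,  1.98080328e-01, -5.16665035e-05]), 'wrist_force': array([1.19604897, 0.2406299 , 0.82117631]), 'ft_torque': array([ 0.01265329, -0.02406652, -0.00898387]), 'finger_gap': 0.08495892756521473}
```

View pics/top0.png

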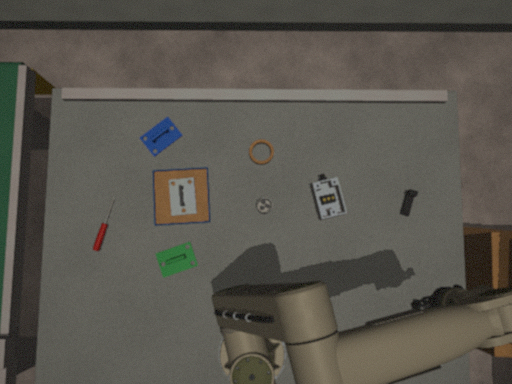

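The overview shows the cover in the tray at (182,196), a blue look-alike at (161,137) and a green one at (176,258). The silver plate in the tray is the one meant. The housing is at (328,198), with its gland at (322,178), and the cup is at (264,206). I'll confirm this in one enlarged crop.

Run:
```python
from h import *
z=load('top0');p=z['p']
a=cv2.resize(p[160:235,145:220],None,fx=5.3,fy=5.3,interpolation=cv2.INTER_CUBIC)
b=cv2.resize(p[160:235,290:365],None,fx=5.3,fy=5.3,interpolation=cv2.INTER_CUBIC)
cv2.imwrite('pics/crop0.png',np.hstack([a,b]))
print('cup',ray(z,264,206,.05),'hous',ray(z,328,199,.06),'cover',ray(z,182,196,.01),'gland',ray(z,322,178,.04))
```

```text
cup [ 0.50696025 -0.03956586  0.05      ] hous [ 0.5321087  -0.26101128  0.06      ] cover [0.54448922 0.25311369 0.01      ] gland [ 0.60874179 -0.24390233  0.04      ]
```

View pics/crop0.png

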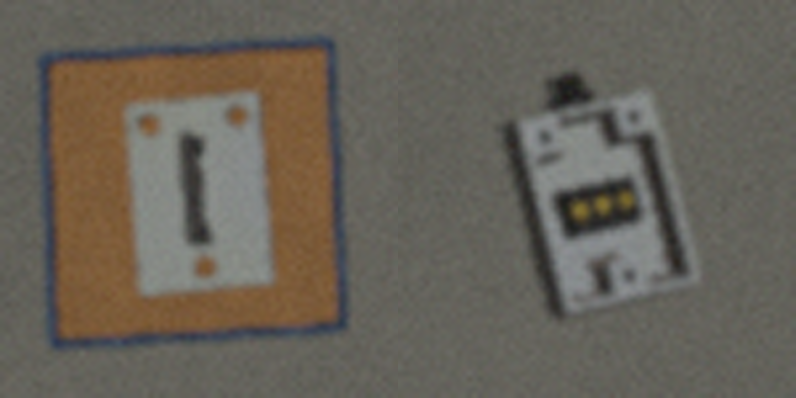

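The silver plate lies in the tray with its bar handle, three holes and pair of holes on the far side; in full-frame pixels its single hole is at about (184,210). The housing's single thread is at about (333.6,212), and its pair is at about (318,185.5) and (334,182). Next I'll work out a viewpoint above the housing for the wrist camera.

```bash
cat >> h.py <<'E'
from scipy.spatial.transform import Rotation as R
def tool():
    s=env.get_state();q=s['orientation'];M=R.from_quat(np.r_[q[1:],q[0]]).as_matrix();return M,s['tcp_pos'],s
def go(t,yaw):  # mm shift in tool axes & turn so that tool x points at yaw
    M,p,s=tool();cur=np.arctan2(M[1,0],M[0,0]);print('shift mm',(M.T@(np.array(t)-p)*1e3).round(1),'turn',round((cur-yaw+np.pi/2)%np.pi-np.pi/2,4),'cur yaw',round(cur,4))
E
python3 - <<'E'
from h import *
z=load('top0')
T=[ray(z,*q,.06) for q in((333.6,211.9),(317.7,185.5),(334.3,182.1))];print(T)
m=(T[1]+T[2])/2;y=np.arctan2(*(m-T[0])[[1,0]]);c=(T[0]+m)/2;print('yaw',y,'c',c)
C=[ray(z,145+a/5.3,160+b/5.3,.01) for a,b in((205,267),(149,124),(237,116))];print(C);k=(C[1]+C[2])/2;print('cover',(C[0]+k)/2,np.arctan2(*(k-C[0])[[1,0]]))
M,p,s=tool();w=env.get_calibration('wrist');print('cam in tool',M.T@(w['pose'][:3,3]-p),M.T@w['pose'][:3,:3],w['fx'])
go([c[0]-.02,c[1],.33],y)
E
```

```text
[array([ 0.48740866, -0.27983696,  0.06      ]), array([ 0.57908646, -0.22574605,  0.06      ]), array([ 0.59147778, -0.28358859,  0.06      ])]
yaw 0.25171086750318167 c [ 0.53634539 -0.26725214  0.06      ]
[array([0.4929015 , 0.24582123, 0.01      ]), array([0.58981913, 0.28620309, 0.01      ]), array([0.59575086, 0.22665251, 0.01      ])]
cover [0.54284325 0.25112451 0.01      ] 0.10579295383660767
cam in tool [ 7.94428117e-02  5.92425606e-05 -1.59486929e-01] [[ 8.45116470e-05 -9.50584969e-01 -3.10464507e-01]
 [ 9.99999570e-01  3.67141774e-04 -8.51910073e-04]
 [ 9.23797400e-04 -3.10464302e-01  9.50584591e-01]] 286.554649556327
shift mm [ 372.  -127.9 -115.7] turn 0.1471 cur yaw 0.3988
```

Run:
```python
from h import *
go([.459,-.287,.214],.2517)
```

```text
shift mm [ 3.115e+02 -1.318e+02  3.000e-01] turn 0.1471 cur yaw 0.3988
```

Call:
arm_command([
  [0,45,-19,0,0.03],
  [0,90,-38,0,0.06],
  [0,135,-57,0,0.09],
  [0,180,-76,0,0.12],
  [0,225,-95,0,0.147],
  [0,270,-114,0,0.147],
  [0,312,-132,0,0.147],
  [0,312,-132,0,0.147],
  [0,312,-132,0,0.147],
  [0,312,-132,0,0.147],
  [0,312,-132,0,0.147],
  [0,312,-132,0,0.147],
])

```text
clock: 1.25
tcp_pos: [0.4587, -0.2882, 0.2148]
orientation: [0.0, 0.992, 0.124, -0.0]
wrist_force: [0.1, 0.1, -0.7]
finger_gap: 0.0853
```

Run:
```python
from h import *
snap('wrist','w1');go([.459,-.287,.214],.2517)
```

```text
shift mm [ 0.5 -1.1  0.9] turn -0.002 cur yaw 0.2497
```

View pics/w1.png

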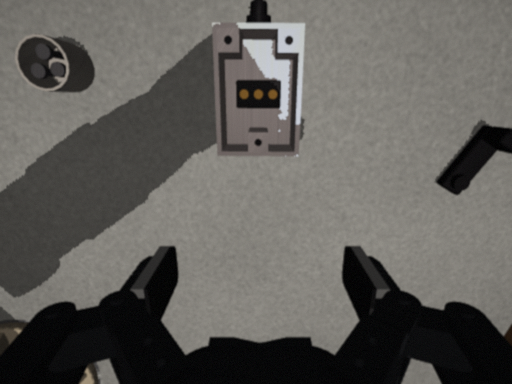

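The wrist view shows the housing with its single thread at (258,142), its pair at (228,40) and (289,40), and the cup rim centred near (45,62). I'll refine those by centroid.

```bash
cat >> h.py <<'E'
def blob(z,u,v,r=7,dark=True):
    g=cv2.cvtColor(z['p'],cv2.COLOR_BGR2GRAY).astype(float)[v-r:v+r+1,u-r:u+r+1]
    yy,xx=np.mgrid[-r:r+1,-r:r+1];t=(g.min()+np.median(g))/2
    n,l=cv2.connectedComponents((g<t).astype(np.uint8));k=l[r-2:r+3,r-2:r+3];k=np.bincount(k[k>0]).argmax();w=np.where(l==k,t+10-g,0)
    return u+(w*xx).sum()/w.sum(),v+(w*yy).sum()/w.sum(),(l==k).sum()
def three(z,px,h,r):
    B=[blob(z,*q,r) for q in px];P=[ray(z,*b[:2],h) for b in B];m=(P[1]+P[2])/2;d=m-P[0]
    print(np.round(B,1).tolist(),np.round(P,4)[:,:2].tolist(),'len',np.linalg.norm(d).round(4),np.linalg.norm(P[1]-P[2]).round(4))
    print('centre',(P[0]+m)/2,'yaw',np.arctan2(d[1],d[0]));return (P[0]+m)/2,np.arctan2(d[1],d[0])
E
python3 - <<'E'
from h import *
z=load('w1');c,y=three(z,((258,142),(228,40),(289,40)),.06,6)
print([dep(z,*q) for q in((228,28),(262,152),(300,60))])
g=ray(z,45,62,.05);print('cup',g,dep(z,25,80),dep(z,60,42), 'edges',ray(z,16,62,.05),ray(z,75,62,.05),ray(z,45,35,.05),ray(z,45,91,.05))
print('tgt',c[:2]-.13*np.array([np.cos(y),np.sin(y)]))
E
```

```text
[[257.7, 142.0, 33.0], [227.6, 39.5, 49.0], [288.7, 39.9, 45.0]] [[0.4913, -0.2774], [0.5812, -0.2242], [0.5957, -0.2825]] len 0.1001 0.06
centre [ 0.53989365 -0.26538484  0.06      ] yaw 0.24315211838106016
[array([ 0.59092118, -0.22261239,  0.0610219 ]), array([ 0.48186229, -0.28471427,  0.06017294]), array([ 0.58108894, -0.29847988,  0.06024033])]
cup [ 0.51545354 -0.04367243  0.05      ] [ 0.49246859 -0.02421079  0.05086941] [ 0.5384492  -0.05033201  0.03808127] edges [ 0.50802131 -0.01449688  0.05      ] [ 0.52314071 -0.07384874  0.05      ] [ 0.5411069  -0.04314408  0.05      ] [ 0.48632041 -0.04427246  0.05      ]
tgt [ 0.41371774 -0.29668406]
```

Call:
arm_command([
  [0,19,-37,5,0.007],
  [0,38,-74,20,0.007],
  [0,57,-111,35,0.007],
  [0,76,-148,50,0.007],
  [0,95,-186,65,0.007],
  [0,114,-223,65,0.007],
  [0,114,-223,65,0.007],
  [0,114,-223,95,0.007],
  [0,114,-223,130,0.007],
  [0,114,-223,160,0.007],
  [0,114,-223,184,0.007],
  [0,114,-223,184,0.007],
], squeeze=40)

```text
clock: 2.5
tcp_pos: [0.5114, -0.0433, 0.028]
orientation: [-0.001, 0.993, 0.121, -0.003]
wrist_force: [-0.2, 0.6, -0.5]
finger_gap: 0.0855
```

Call:
arm_command([
  [0,0,0,0,0],
  [0,0,0,0,0],
  [1,0,0,0,0],
  [1,0,0,0,0],
  [1,0,0,0,0],
  [1,0,0,0,0],
  [1,0,0,0,0],
  [1,0,0,0,0],
  [1,0,0,0,0],
  [1,0,0,0,0],
])

```text
clock: 3.5
tcp_pos: [0.5138, -0.0424, 0.0306]
orientation: [-0.0, 0.993, 0.122, -0.0]
wrist_force: [0.1, -0.3, 0.2]
finger_gap: -0.0002
```

The fingers shut on nothing, so I need to look.

Run:
```python
from h import *
snap('top','top2');snap('wrist','w2')
a=cv2.resize(load('top2')['p'][140:260,190:350],(640,480),interpolation=cv2.INTER_CUBIC)
b=load('w2')['p'];a=cv2.resize(a,(512,384));cv2.imwrite('pics/v2.png',cv2.resize(np.hstack([a,b]),(800,300)))
```

```text
(no output)
```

View pics/v2.png

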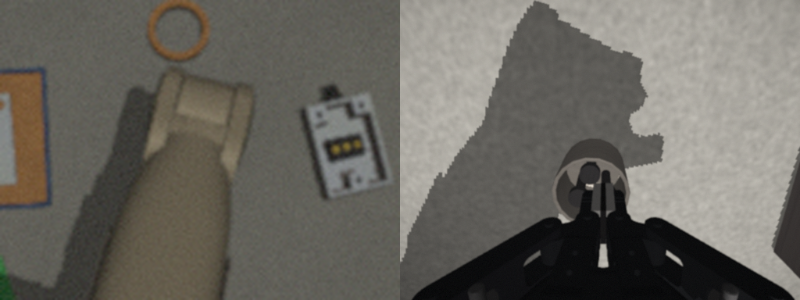

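Run:
```python
from h import *
z=load('w2');T=z['pose']
v,u=np.mgrid[0:384,0:512];d=z['d'];X=np.stack([(u-z['cx'])/z['fx']*d,(v-z['cy'])/z['fy']*d,d],-1)@T[:3,:3].T+T[:3,3]
m=(X[...,2]>.035)&(X[...,2]<.06)&(d>0)&(u>190)&(u<300)&(v>150)&(v<300)
P=X[m];print(m.sum(),np.c_[P.min(0),P.max(0)])
for vv in range(170,330,8):print(vv,[(round(X[vv,uu,0],3),round(X[vv,uu,1],3),round(X[vv,uu,2],3)) for uu in (205,225,243,262,280)])
cv2.imwrite('pics/w2c.png',cv2.resize(z['p'][160:360,150:350],None,fx=3,fy=3,interpolation=cv2.INTER_CUBIC))
```

```text
3693 [[ 0.48720193  0.54091718]
 [-0.06080235 -0.0063511 ]
 [ 0.0350177   0.05996281]]
170 [(np.float64(0.537), np.float64(0.002), np.float64(-0.0)), (np.float64(0.541), np.float64(-0.011), np.float64(0.001)), (np.float64(0.543), np.float64(-0.023), np.float64(0.001)), (np.float64(0.546), np.float64(-0.036), np.float64(-0.0)), (np.float64(0.549), np.float64(-0.048), np.float64(-0.0))]
178 [(np.float64(0.532), np.float64(0.001), np.float64(0.001)), (np.float64(0.535), np.float64(-0.012), np.float64(-0.0)), (np.float64(0.539), np.float64(-0.024), np.float64(0.003)), (np.float64(0.541), np.float64(-0.037), np.float64(-0.0)), (np.float64(0.544), np.float64(-0.049), np.float64(0.001))]
186 [(np.float64(0.526), np.float64(-0.0), np.float64(0.001)), (np.float64(0.532), np.float64(-0.014), np.float64(0.009)), (np.float64(0.539), np.float64(-0.026), np.float64(0.022)), (np.float64(0.54), np.float64(-0.037), np.float64(0.015)), (np.float64(0.538), np.float64(-0.051), np.float64(0.0))]
194 [(np.float64(0.52), np.float64(-0.001), np.float64(-0.0)), (np.float64(0.535), np.float64(-0.016), np.floa
[... 4337 characters left out ...]
t64(-0.045), np.float64(0.085)), (np.float64(0.532), np.float64(-0.045), np.float64(0.115))]
314 [(np.float64(0.511), np.float64(-0.022), np.float64(0.102)), (np.float64(0.527), np.float64(-0.028), np.float64(0.118)), (np.float64(0.529), np.float64(-0.033), np.float64(0.119)), (np.float64(0.43), np.float64(-0.065), np.float64(-0.0)), (np.float64(0.531), np.float64(-0.045), np.float64(0.117))]
322 [(np.float64(0.527), np.float64(-0.023), np.float64(0.122)), (np.float64(0.527), np.float64(-0.029), np.float64(0.121)), (np.float64(0.529), np.float64(-0.034), np.float64(0.121)), (np.float64(0.423), np.float64(-0.067), np.float64(0.001)), (np.float64(0.532), np.float64(-0.044), np.float64(0.121))]
```

View pics/w2c.png

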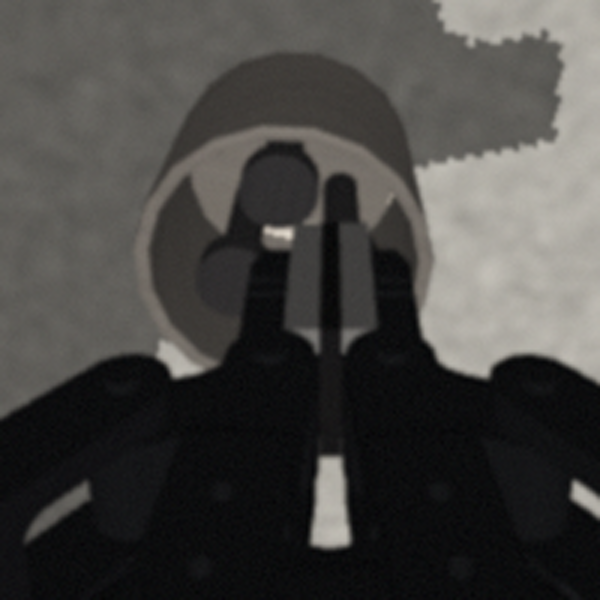

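The depths show the cup upright, with its rim centre near (0.513,-0.034), and the fingers shut inside it. They seem to have been forced past the thin wall while closing. I'll ease them open slightly, lift straight out and look again.

Call:
arm_command([
  [0.95,0,0,0,0],
  [0.95,0,0,0,0],
  [0.95,0,0,0,0],
  [0.95,0,0,-10,0],
  [0.95,0,0,-25,0],
  [0.95,0,0,-45,0],
  [0.95,0,0,-65,0],
  [0.95,0,0,-90,0],
  [0.95,0,0,-120,0],
  [0.95,0,0,-150,0],
  [0.95,0,0,-150,0],
  [0.95,0,0,-150,0],
], squeeze=20)

```text
clock: 4.8
tcp_pos: [0.515, -0.0429, 0.1821]
orientation: [0.0, 0.993, 0.122, 0.001]
wrist_force: [-0.3, 0.4, -1.0]
finger_gap: 0.0041
```

Run:
```python
from h import *
snap('wrist','w3');snap('side','s3');s=env.get_calibration('side');print(s['pose'].round(3),s['fx'],tool()[2]['finger_gap'])
a=load('w3')['p'];b=load('s3')['p'];cv2.imwrite('pics/v3.png',cv2.resize(np.hstack([a,b]),(800,300)))
```

```text
[[ 0.944 -0.209  0.257  0.116]
 [-0.331 -0.632  0.701 -1.173]
 [ 0.016 -0.746 -0.665  1.181]
 [ 0.     0.     0.     1.   ]] 489.1721975596826 0.004355034658925236
```

View pics/v3.png

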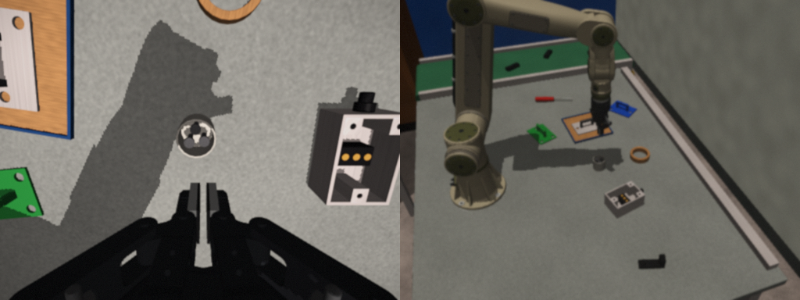

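The cup is upright at about (250,173) in wrist pixels with its screws inside, and nothing else was moved. I'll fit its rim from depth.

```bash
cat >> h.py <<'E'
def cloud(z):
    v,u=np.mgrid[0:384,0:512];d=z['d'];return np.stack([(u-z['cx'])/z['fx']*d,(v-z['cy'])/z['fy']*d,d],-1)@z['pose'][:3,:3].T+z['pose'][:3,3],u,v
def cup(f,u0,v0,r=35,lo=.046):
    z=load(f);X,u,v=cloud(z);m=(abs(u-u0)<r)&(abs(v-v0)<r)&(X[...,2]>lo)&(X[...,2]<.056)&(z['d']>0)
    (cx,cy),rad=cv2.minEnclosingCircle((X[m][:,:2]*1e3).astype(np.float32));print('rim',m.sum(),cx,cy,rad,'z',np.median(X[m][:,2]),'vis px',u[m].min(),u[m].max(),v[m].min(),v[m].max());return cx/1e3,cy/1e3
E
python3 - <<'E'
from h import *
c=cup('w3',250,173);go([c[0],c[1],.12],.2432)
print('w1:');cup('w1',45,62)
E
```

```text
rim 522 512.8518676757812 -33.15817642211914 27.44314193725586 z 0.0503097320645588 vis px 225 276 152 202
shift mm [ 1.5 -9.3 60.2] turn 0.0017 cur yaw 0.2449
w1:
rim 801 513.06982421875 -41.12067794799805 27.956966400146484 z 0.05007219620487907 vis px 15 71 34 91
```

Call:
arm_command([
  [0,2,-9,0,0.002],
  [0,2,-9,30,0.002],
  [0,2,-9,60,0.002],
  [0,2,-9,60,0.002],
  [0,2,-9,60,0.002],
  [0,2,-9,60,0.002],
  [0,2,-9,60,0.002],
  [0,2,-9,60,0.002],
  [0,2,-9,90,0.002],
  [0,2,-9,125,0.002],
  [0,2,-9,159,0.002],
  [0,2,-9,159,0.002],
], squeeze=20)

```text
clock: 6.1
tcp_pos: [0.5107, -0.0329, 0.0186]
orientation: [-0.001, 0.993, 0.121, -0.003]
wrist_force: [-0.7, 0.6, -0.3]
finger_gap: 0.0854
```

Call:
arm_command([
  [0,0,0,0,0],
  [0.1,0,0,0,0],
  [0.2,0,0,0,0],
  [0.25,0,0,0,0],
  [0.3,0,0,0,0],
  [0.3,0,0,0,0],
])

```text
clock: 6.7
tcp_pos: [0.5144, -0.0336, 0.0224]
orientation: [0.0, 0.993, 0.121, 0.0]
wrist_force: [-0.2, -0.9, 0.4]
finger_gap: 0.0595
```

Call:
arm_command([
  [0.32,0,0,0,0],
  [0.34,0,0,0,0],
  [0.36,0,0,0,0],
  [0.38,0,0,0,0],
  [0.4,0,0,0,0],
  [0.4,0,0,0,0],
])

```text
clock: 7.3
tcp_pos: [0.5141, -0.0335, 0.0222]
orientation: [0.0, 0.993, 0.121, 0.0]
wrist_force: [-1.7, 0.7, 4.8]
finger_gap: 0.0533
```

Call:
arm_command([
  [0.42,0,0,0,0],
  [0.42,0,0,0,0],
  [0.42,0,0,0,0],
  [0.42,0,0,-5,0],
  [0.42,0,0,-10,0],
  [0.42,0,0,-20,0],
  [0.42,0,0,-30,0],
  [0.42,0,0,-30,0],
  [0.42,0,0,-30,0],
])

```text
clock: 8.2
tcp_pos: [0.5147, -0.0337, 0.0524]
orientation: [0.0, 0.993, 0.121, 0.001]
wrist_force: [-0.7, 0.1, -2.3]
finger_gap: 0.0534
```

Run:
```python
from h import *
snap('wrist','w4');cv2.imwrite('pics/w4c.png',load('w4')['p'][100:384])
```

```text
(no output)
```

View pics/w4c.png

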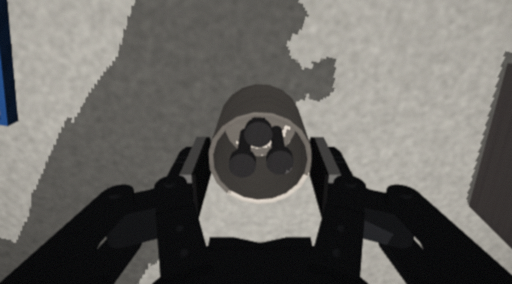

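The cup is held between the fingers, rim centred at about (260,255) in the full frame, with three screws inside and -2.3 N at the wrist. I'll check that it really lifted, and its tilt.

Run:
```python
from h import *
z=load('w4');X,u,v=cloud(z);m=(u>213)&(u<307)&(v>208)&(v<300)&(X[...,2]>.068)&(X[...,2]<.09)
P=X[m];(x,y),r=cv2.minEnclosingCircle((P[:,:2]*1e3).astype(np.float32));print(m.sum(),x,y,r,np.percentile(P[:,2],[5,50,95]))
A=np.c_[P[:,:2],np.ones(len(P))];print(np.linalg.lstsq(A,P[:,2],rcond=None)[0])
c=np.array([.53989,-.26538]);w=.2432;t=c-.13*np.array([np.cos(w),np.sin(w)])
M,p,s=tool();off=np.array([x,y])/1e3-p[:2];print(p,off);g=np.r_[t-off,p[2]];go(g,w)
```

```text
5030 513.8616943359375 -33.51486587524414 27.744977951049805 [0.06953854 0.07505769 0.08102095]
[0.03446269 0.00384042 0.05819678]
[ 0.51422432 -0.03358539  0.0520086 ] [-3.62628700e-04  7.05195408e-05]
shift mm [-160.5  231.4    0. ] turn -0.0004 cur yaw 0.2428
```

Call:
arm_command([
  [0.42,0,0,-25,0],
  [0.42,0,0,-55,0],
  [0.42,-15,22,-70,0],
  [0.42,-40,58,-70,0],
  [0.42,-65,94,-70,0],
  [0.42,-90,130,-70,0],
  [0.42,-115,166,-70,0],
  [0.42,-135,194,-70,0],
  [0.42,-150,216,-70,0],
  [0.42,-160,231,-70,0],
  [0.42,-160,231,-70,0],
  [0.42,-160,231,-70,0],
])

```text
clock: 9.45
tcp_pos: [0.4139, -0.296, 0.1214]
orientation: [-0.001, 0.993, 0.121, -0.0]
wrist_force: [-0.5, 1.0, -1.2]
finger_gap: 0.0535
```

Call:
arm_command([
  [0.42,0,0,0,0],
  [0.42,0,0,20,0],
  [0.42,0,0,45,0],
  [0.42,0,0,65,0],
  [0.42,0,0,80,0],
  [0.42,0,0,90,0],
  [0.42,0,0,95,0],
  [0.42,0,0,98,0],
  [0.42,0,0,100,0],
  [0.42,0,0,100,0],
  [0.42,0,0,100,0],
])

```text
clock: 10.55
tcp_pos: [0.4147, -0.2966, 0.0224]
orientation: [0.0, 0.993, 0.121, 0.0]
wrist_force: [0.4, 0.1, -1.0]
finger_gap: 0.0533
```

Call:
arm_command([
  [0.3,0,0,0,0],
  [0.2,0,0,0,0],
  [0.1,0,0,0,0],
  [0,0,0,0,0],
  [0,0,0,0,0],
  [0,0,0,-20,0],
  [0,0,0,-50,0],
  [0,0,0,-90,0],
  [0,0,0,-130,0],
  [0,0,0,-170,0],
  [0,0,0,-170,0],
  [0,0,0,-170,0],
])

```text
clock: 11.75
tcp_pos: [0.415, -0.2968, 0.193]
orientation: [0.001, 0.993, 0.121, 0.001]
wrist_force: [-0.2, 0.5, -0.5]
finger_gap: 0.0855
```

Run:
```python
from h import *
snap('wrist','w5');z=load('w5');X,u,v=cloud(z)
M,p,s=tool();print(p,s['finger_gap'])
m=(np.hypot(X[...,0]-.414,X[...,1]+.297)<.05)&(X[...,2]>.046)&(X[...,2]<.056)&(z['d']>0)
(x,y),r=cv2.minEnclosingCircle((X[m][:,:2]*1e3).astype(np.float32));w=.2432
d=np.array([x/1e3-.53989,y/1e3+.26538]);print(m.sum(),x,y,r,'in housing',d[0]*np.cos(w)+d[1]*np.sin(w),-d[0]*np.sin(w)+d[1]*np.cos(w))
# go above tray view: cover at (.543,.251) yaw .106
go([.543-.08,.251-.008,.20],.106)
cv2.imwrite('pics/w5.png',z['p'])
```

```text
[ 0.41423881 -0.29611628  0.19159195] 0.0854089569899378
481 413.3603820800781 -296.53240966796875 27.47840690612793 in housing -0.13030795115644997 0.00023388991130289527
shift mm [ 176.9 -511.6   -8.5] turn 0.1368 cur yaw 0.2428
```

The cup stands at housing (-130, 0) mm. Next I'll view the cover.

Call:
arm_command([
  [0,16,-46,-8,0.03],
  [0,32,-92,-8,0.06],
  [0,48,-138,-8,0.09],
  [0,64,-184,-8,0.12],
  [0,80,-230,-8,0.137],
  [0,96,-276,-8,0.137],
  [0,112,-322,-8,0.137],
  [0,128,-368,-8,0.137],
  [0,144,-414,-8,0.137],
  [0,160,-460,-8,0.137],
  [0,177,-511,-8,0.137],
  [0,177,-511,-8,0.137],
])

```text
clock: 13.0
tcp_pos: [0.4725, 0.1731, 0.1984]
orientation: [-0.018, 0.996, 0.085, -0.003]
wrist_force: [-0.3, -0.3, -0.9]
finger_gap: 0.0854
```

Call:
arm_command([
  [0,0,0,0,0],
  [0,0,0,0,0],
  [0,0,0,0,0],
  [0,0,0,0,0],
])

```text
clock: 13.4
tcp_pos: [0.4727, 0.1718, 0.2]
orientation: [-0.018, 0.996, 0.083, -0.002]
wrist_force: [-0.3, -0.2, -0.1]
finger_gap: 0.0859
```

Run:
```python
from h import *
snap('wrist','w6');print(tool()[1]);cv2.imwrite('pics/w6.png',load('w6')['p'])
```

```text
[0.47275471 0.17195612 0.20007875]
```

View pics/w6.png

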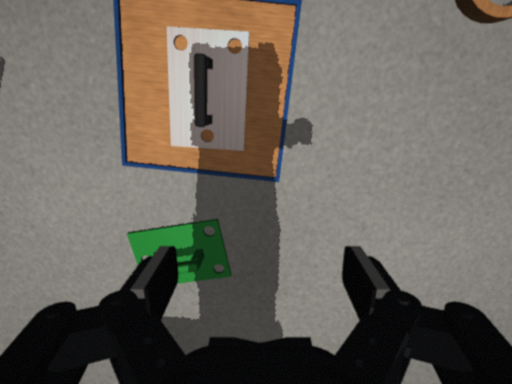

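The camera sees the silver cover in the tray, with its single hole at (207,136) and its pair at (181,43) and (235,45). The last long move stopped short and the tool is tilted about 2°. I'll find the cause and measure the cover.

Run:
```python
from h import *
M,p,s=tool();q=s['joint_pos'];print(q.round(4),'pitchsum',q[1]-q[2]+q[3]-np.pi/2,'toolz',M[:,2].round(4),'toolx',M[:,0].round(4),'y',M[:,1].round(4))
z=load('w6');X,u,v=cloud(z)
for n,h in((((207,136),(181,43),(235,45)),.01),):
    a=z['p'].astype(int)
    for q in n:
        r=10;w=a[q[1]-r:q[1]+r+1,q[0]-r:q[0]+r+1];sat=(w[...,2]-w[...,0])
        yy,xx=np.mgrid[-r:r+1,-r:r+1];k=(sat>sat.max()*.5)&(xx**2+yy**2<100);b=(q[0]+xx[k].mean(),q[1]+yy[k].mean());print(b,k.sum(),ray(z,*b,h))
m=(X[...,2]>.044)&(X[...,2]<.056)&(abs(u-203)<25)&(abs(v-90)<45)
P=X[m][:,:2]*1e3;print('handle top',m.sum(),cv2.minAreaRect(P.astype(np.float32)),X[m][:,2].mean())
pl=X[60,178],X[140,230];print(pl)
```

```text
[ 0.1664  0.1765 -0.1698  1.2254  0.0356  3.1406] pitchsum 0.0008604667431160173 toolz [-0.0067  0.035  -0.9994] toolx [ 9.860e-01  1.666e-01 -8.000e-04] y [ 0.1665 -0.9854 -0.0356]
(np.float64(207.2983870967742), np.float64(135.07258064516128)) 124 [0.49748633 0.2476256  0.01      ]
(np.float64(180.80272108843536), np.float64(42.4421768707483)) 147 [0.5932383  0.28782867 0.01      ]
(np.float64(234.544776119403), np.float64(45.1044776119403)) 134 [0.6001997  0.22858309 0.01      ]
handle top 869 ((546.3026123046875, 252.69430541992188), (71.44441223144531, 12.133501052856445), 5.172951698303223) 0.05011891049320039
(array([0.57492021, 0.28931411, 0.01070698]), array([0.49636649, 0.21955642, 0.0101617 ]))
```

Joint 6 is at its +3.14 limit, which caused both the shortfall and the tilt. I'll turn the tool half a turn the other way, which gives the same grasp and leaves joint 6 free for the carry.

Call:
arm_command([
  [0,0,0,0,-0.14],
  [0,0,0,0,-0.28],
  [0,0,0,0,-0.42],
  [0,0,0,0,-0.56],
  [0,0,0,0,-0.7],
  [0,0,0,0,-0.84],
  [0,0,0,0,-0.98],
  [0,0,0,0,-1.12],
  [0,0,0,0,-1.26],
  [0,0,0,0,-1.4],
  [0,0,0,0,-1.54],
  [0,0,0,0,-1.54],
])

```text
clock: 14.65
tcp_pos: [0.4728, 0.1723, 0.2001]
orientation: [-0.014, 0.657, 0.754, 0.011]
wrist_force: [0.1, -0.0, 0.9]
finger_gap: 0.0853
```

Call:
arm_command([
  [0,0,0,0,-0.14],
  [0,0,0,0,-0.28],
  [0,0,0,0,-0.42],
  [0,0,0,0,-0.56],
  [0,0,0,0,-0.7],
  [0,0,0,0,-0.84],
  [0,0,0,0,-0.98],
  [0,0,0,0,-1.12],
  [0,0,0,0,-1.26],
  [0,0,0,0,-1.4],
  [0,0,0,0,-1.54],
  [0,0,0,0,-1.54],
])

```text
clock: 15.85
tcp_pos: [0.4728, 0.1725, 0.2]
orientation: [-0.002, -0.052, 0.998, 0.018]
wrist_force: [-0.3, -0.3, 0.6]
finger_gap: 0.0854
```

Run:
```python
from h import *
M,p,s=tool();print(s['joint_pos'].round(4),p,'toolz',M[:,2].round(4))
go([.5466,.2528,.12],.105)
```

```text
[ 0.1674  0.1769 -0.1694  1.2254  0.0357  0.0633] [0.47276246 0.17247033 0.20000623] toolz [-0.0068  0.035  -0.9994]
shift mm [-82.   69.3  82.3] turn -0.0008 cur yaw -3.0374
```

The 2° tilt carries over between calls. I have time to spare, so I'll undo it by running joint 6 against its other limit in mirror image, high above the bench.

Call:
arm_command([
  [0,0,0,0,-0.14],
  [0,0,0,0,-0.28],
  [0,0,0,0,-0.42],
  [0,0,0,0,-0.56],
  [0,0,0,0,-0.7],
  [0,0,0,0,-0.84],
  [0,0,0,0,-0.98],
  [0,0,0,0,-1.12],
  [0,0,0,0,-1.26],
  [0,0,0,0,-1.4],
  [0,0,0,0,-1.54],
  [0,0,0,0,-1.68],
])

```text
clock: 17.05
tcp_pos: [0.4728, 0.1725, 0.2]
orientation: [-0.011, 0.779, -0.627, -0.014]
wrist_force: [-0.2, -0.2, -0.4]
finger_gap: 0.0853
```

Call:
arm_command([
  [0,0,0,0,-0.14],
  [0,0,0,0,-0.28],
  [0,0,0,0,-0.42],
  [0,0,0,0,-0.56],
  [0,0,0,0,-0.7],
  [0,0,0,0,-0.84],
  [0,0,0,0,-0.98],
  [0,0,0,0,-1.12],
  [0,0,0,0,-1.26],
  [0,0,0,0,-1.4],
  [0,0,0,0,-1.46],
  [0,0,0,0,-1.46],
])

```text
clock: 18.25
tcp_pos: [0.4728, 0.1725, 0.1999]
orientation: [-0.018, 0.999, 0.05, -0.003]
wrist_force: [0.2, -0.8, 0.9]
finger_gap: 0.0856
```

Call:
arm_command([
  [0,0,45,0,0],
  [0,0,90,0,0],
  [0,0,135,0,0],
  [0,0,180,0,0],
  [0,0,180,0,0],
  [0,0,180,0,0],
])

```text
clock: 18.85
tcp_pos: [0.4871, 0.0977, 0.1937]
orientation: [0.002, 1.0, 0.018, -0.002]
wrist_force: [1.1, 0.6, -0.4]
finger_gap: 0.0851
```

Run:
```python
from h import *
M,p,s=tool();print(s['joint_pos'].round(4),p,'toolz',M[:,2].round(4),np.arctan2(M[1,0],M[0,0]))
```

```text
[ 0.0385  0.1744 -0.1876  1.2135 -0.0037 -3.1396] [0.48706427 0.09767025 0.19371232] toolz [-0.0046 -0.0039 -1.    ] 0.036513121092199355
```

The tilt is down to 0.006 rad. Now I'll swing the tool round with joint 6 near zero and move over the cover at the same time.

Call:
arm_command([
  [0,0,0,0,0.14],
  [0,0,0,0,0.28],
  [0,0,0,0,0.42],
  [0,0,0,0,0.56],
  [0,0,0,0,0.7],
  [0,0,0,0,0.84],
  [0,10,-25,0,0.98],
  [0,20,-50,0,1.12],
  [0,32,-75,0,1.26],
  [0,43,-100,0,1.4],
  [0,54,-125,0,1.54],
  [0,65,-152,0,1.68],
])

```text
clock: 20.05
tcp_pos: [0.5464, 0.2534, 0.1928]
orientation: [-0.003, -0.679, 0.734, 0.0]
wrist_force: [0.1, -0.5, 0.2]
finger_gap: 0.0854
```

Call:
arm_command([
  [0,0,0,0,0.14],
  [0,0,0,0,0.28],
  [0,0,0,0,0.42],
  [0,0,0,0,0.56],
  [0,0,0,0,0.7],
  [0,0,0,0,0.84],
  [0,0,0,0,0.98],
  [0,0,0,0,1.12],
  [0,0,0,0,1.26],
  [0,0,0,0,1.39],
  [0,0,0,0,1.39],
  [0,0,0,0,1.39],
])

```text
clock: 21.25
tcp_pos: [0.5461, 0.2522, 0.1928]
orientation: [-0.002, -0.056, 0.998, -0.002]
wrist_force: [-0.2, 0.3, -0.0]
finger_gap: 0.0853
```

Run:
```python
from h import *
M,p,s=tool();print(s['joint_pos'].round(4),p,'toolz',M[:,2].round(4))
go([.5466,.2528,.043],.105)
```

```text
[ 0.3005  0.3769  0.0829  1.2825 -0.0025  0.1883] [0.54608342 0.25215038 0.19278668] toolz [-0.0047 -0.0041 -1.    ]
shift mm [ -1.4   1.1 149.8] turn 0.0072 cur yaw -3.0294
```

Call:
arm_command([
  [0,-1,1,30,0.007],
  [0,-1,1,65,0.007],
  [0,-1,1,95,0.007],
  [0,-1,1,120,0.007],
  [0,-1,1,140,0.007],
  [0,-1,1,152,0.007],
  [0,-1,1,152,0.007],
  [0,-1,1,152,0.007],
  [0,-1,1,152,0.007],
], squeeze=60)

```text
clock: 22.15
tcp_pos: [0.5476, 0.2525, 0.0423]
orientation: [-0.001, -0.051, 0.999, -0.002]
wrist_force: [1.0, -0.1, 0.3]
finger_gap: 0.0853
```

Call:
arm_command([
  [0.3,0,0,0,0],
  [0.5,0,0,0,0],
  [0.7,0,0,0,0],
  [0.8,0,0,0,0],
  [0.9,0,0,0,0],
  [1,0,0,0,0],
  [1,0,0,0,0],
  [1,0,0,0,0],
  [1,0,0,0,0],
  [1,0,0,0,0],
])

```text
clock: 23.15
tcp_pos: [0.5465, 0.2521, 0.0409]
orientation: [-0.002, -0.051, 0.999, -0.002]
wrist_force: [0.4, -0.9, 0.1]
finger_gap: 0.0004
```

The gap reads 0.4 mm on a 12 mm bar, so I need to look.

Run:
```python
from h import *
snap('wrist','w7');p=load('w7')['p'];cv2.imwrite('pics/w7.png',p[60:384])
z=load('w7');X,u,v=cloud(z)
m=(X[...,2]>.0)&(X[...,2]<.06)&(v<300);print(tool()[2]['finger_gap'])
```

```text
0.000336473104524058
```

View pics/w7.png

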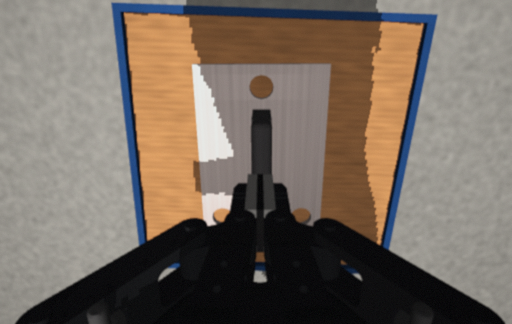

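The picture shows the pads almost touching across the bar, at about (262,250) in the full frame. As with the cup, a full close command forces them through the object. I'll reopen and close gently to just under the bar width, which is what worked on the cup.

Call:
arm_command([
  [0.6,0,0,0,0],
  [0.6,0,0,0,0],
  [0.6,0,0,0,0],
  [0.6,0,0,0,0],
  [0.6,0,0,0,0],
  [0.6,0,0,0,0],
], squeeze=20)

```text
clock: 23.8
tcp_pos: [0.5465, 0.2521, 0.0409]
orientation: [-0.002, -0.051, 0.999, -0.002]
wrist_force: [-0.3, 0.2, 0.2]
finger_gap: 0.034
```

Run:
```python
from h import *
snap('wrist','w8');z=load('w8');X,u,v=cloud(z);print(tool()[1:3])
m=(X[...,2]>.044)&(X[...,2]<.056)&(abs(u-262)<30)&(v>150)&(v<330)
print('handle',m.sum(),cv2.minAreaRect((X[m][:,:2]*1e3).astype(np.float32)))
a=z['p'].astype(int);q=(262,146);r=16;w=a[q[1]-r:q[1]+r+1,q[0]-r:q[0]+r+1];sat=w[...,2]-w[...,0];yy,xx=np.mgrid[-r:r+1,-r:r+1];k=(sat>sat.max()*.5)&(xx**2+yy**2<256)
print('hole0',ray(z,q[0]+xx[k].mean(),q[1]+yy[k].mean(),.01))
cv2.imwrite('pics/w8.png',z['p'][60:384])
```

```text
(array([0.54650866, 0.2521322 , 0.04088971]), {'clock': 23.85, 'joint_pos': array([ 0.30032068,  0.47219369, -0.15959912,  0.94445426, -0.0026045 ,
        0.19869117]), 'qvel': array([ 0.00045734,  0.00266928, -0.00019027,  0.00085875,  0.00042834,
       -0.00100711]), 'tau': array([-2.62431631e-04, -5.32549703e+01,  2.64420354e+01,  5.52601868e-02,
       -9.01681575e-03, -3.13536009e-05]), 'tcp_pos': array([0.54650866, 0.2521322 , 0.04088971]), 'orientation': array([-0.00231942, -0.0507962 ,  0.99870447, -0.00193488]), 'wrist_force': array([ 0.22672991, -0.39464666, -1.08924436]), 'ft_torque': array([-0.01946598,  0.00948367, -0.02682471]), 'finger_gap': 0.03388685674691877})
handle 2238 ((546.7001342773438, 252.94052124023438), (72.09076690673828, 11.973746299743652), 6.432382106781006)
hole0 [0.49657823 0.24775863 0.01      ]
```

View pics/w8.png

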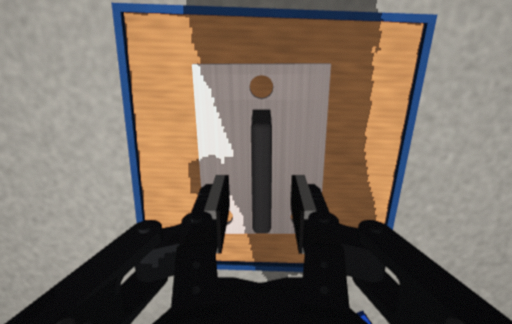

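The bar is unmoved, centred at (0.5467,0.2529) with yaw 0.112, and sits between the open pads. Closing gently.

Call:
arm_command([
  [0.7,0,0,0,0],
  [0.76,0,0,0,0.005],
  [0.8,0,0,0,0.007],
  [0.83,0,0,0,0.007],
  [0.85,0,0,0,0.007],
  [0.87,0,0,0,0.007],
  [0.88,0,0,0,0.007],
  [0.89,0,0,0,0.007],
  [0.9,0,0,0,0.007],
  [0.9,0,0,0,0.007],
])

```text
clock: 24.85
tcp_pos: [0.5465, 0.2522, 0.0409]
orientation: [-0.002, -0.047, 0.999, -0.002]
wrist_force: [0.3, -0.1, -0.2]
finger_gap: 0.0085
```

It isn't stopped by the bar either. Both failures also fit pads that pass above the object, so I'll measure the actual fingertip height from depth.

Run:
```python
from h import *
print(env.finger_overhang)
for f in('w4','w8'):
    z=load(f);X,u,v=cloud(z)
    for uu in ((195,203,318,326) if f=='w4' else (205,213,221,227,293,300,308)):
        print(f,uu,[(vv,X[vv,uu].round(3).tolist()) for vv in range(228,310,8)][:9])
```

```text
0.017
w4 195 [(228, [0.483, 0.012, 0.0]), (236, [0.476, 0.011, 0.001]), (244, [0.517, 0.0, 0.085]), (252, [0.517, -0.001, 0.092]), (260, [0.518, -0.003, 0.1]), (268, [0.518, -0.004, 0.105]), (276, [0.517, -0.005, 0.11]), (284, [0.514, -0.006, 0.111]), (292, [0.511, -0.007, 0.112])]
w4 203 [(228, [0.483, 0.006, -0.001]), (236, [0.477, 0.005, 0.0]), (244, [0.518, -0.004, 0.084]), (252, [0.518, -0.005, 0.092]), (260, [0.515, -0.006, 0.093]), (268, [0.511, -0.007, 0.094]), (276, [0.508, -0.008, 0.096]), (284, [0.504, -0.009, 0.097]), (292, [0.501, -0.009, 0.099])]
w4 318 [(228, [0.506, -0.084, 0.0]), (236, [0.5, -0.086, 0.0]), (244, [0.532, -0.059, 0.084]), (252, [0.531, -0.058, 0.092]), (260, [0.53, -0.057, 0.097]), (268, [0.527, -0.058, 0.098]), (276, [0.523, -0.059, 0.1]), (284, [0.52, -0.059, 0.101]), (292, [0.517, -0.061, 0.102])]
w4 326 [(228, [0.508, -0.091, 0.0]), (236, [0.501, -0.093, 0.0]), (244, [0.533, -0.063, 0.084]), (252, [0.532, -0.062, 0.092]), (260, [0.532, -0.06, 0.1]), (268, [0.532, -0.058, 0.107]), (276, [0.531, -0.057, 0.111]), (284, [0.527, -0.059, 0.11]), (292, [0
[... 1247 characters left out ...]
260, [0.543, 0.269, 0.073]), (268, [0.547, 0.269, 0.073]), (276, [0.552, 0.27, 0.074]), (284, [0.555, 0.27, 0.075]), (292, [0.608, 0.285, 0.01])]
w8 300 [(228, [0.553, 0.282, 0.011]), (236, [0.533, 0.272, 0.065]), (244, [0.533, 0.271, 0.073]), (252, [0.534, 0.27, 0.081]), (260, [0.533, 0.269, 0.089]), (268, [0.534, 0.268, 0.095]), (276, [0.537, 0.268, 0.096]), (284, [0.541, 0.269, 0.095]), (292, [0.544, 0.269, 0.096])]
w8 308 [(228, [0.552, 0.288, 0.011]), (236, [0.558, 0.289, 0.011]), (244, [0.538, 0.277, 0.064]), (252, [0.533, 0.274, 0.081]), (260, [0.533, 0.273, 0.088]), (268, [0.533, 0.272, 0.094]), (276, [0.533, 0.271, 0.101]), (284, [0.533, 0.269, 0.107]), (292, [0.533, 0.269, 0.112])]
```

The measured tips sit about 20 mm behind the reported TCP rather than 17 mm ahead, so I was closing above the bar. I'll get the offset with the fingers shut from w7 and w2.

Run:
```python
from h import *
for f,tx,ty in(('w2',.5138,-.0424),('w7',.5465,.2521),('w8',.5465,.2521)):
    z=load(f);X,u,v=cloud(z);b=z['p'].max(-1)
    m=(np.hypot(X[...,0]-tx,X[...,1]-ty)<.035)&(X[...,2]>.052)&(z['d']>0);h=X[m][:,2]
    zz=np.sort(h);print(f,zz[[0,10,30,60,100]].round(4),'px',[(int(a),int(c),X[c,a].round(3).tolist()) for a,c in zip(u[m][np.argsort(h)[5:60:10]],v[m][np.argsort(h)[5:60:10]])])
M,p,s=tool();print(p,s['finger_gap']);go([.5467,.2529,.0409],.110)
```

```text
w2 [0.052  0.0524 0.0535 0.0545 0.0556] px [(248, 206, [0.538, -0.03, 0.052]), (269, 235, [0.525, -0.045, 0.053]), (251, 236, [0.523, -0.035, 0.053]), (258, 236, [0.524, -0.039, 0.054]), (254, 236, [0.524, -0.037, 0.054]), (281, 244, [0.523, -0.052, 0.054])]
w7 [0.0521 0.0607 0.0623 0.064  0.0652] px [(264, 234, [0.536, 0.253, 0.06]), (271, 234, [0.535, 0.257, 0.061]), (267, 235, [0.536, 0.255, 0.062]), (252, 235, [0.536, 0.247, 0.063]), (251, 236, [0.536, 0.247, 0.063]), (253, 235, [0.535, 0.248, 0.064])]
w8 [0.052  0.059  0.0604 0.0619 0.0633] px [(265, 195, [0.517, 0.252, 0.052]), (290, 257, [0.549, 0.269, 0.059]), (229, 260, [0.554, 0.236, 0.06]), (291, 236, [0.536, 0.268, 0.061]), (221, 235, [0.539, 0.23, 0.061]), (291, 248, [0.542, 0.269, 0.062])]
[0.54648043 0.25215072 0.040875  ] 0.008510806399677846
shift mm [-0.3  0.7 -0. ] turn -0.0153 cur yaw -3.0469
```

Call:
arm_command([
  [0.6,0,1,0,-0.015],
  [0.6,0,1,0,-0.015],
  [0.6,0,1,0,-0.015],
  [0.6,0,1,0,-0.015],
  [0.6,0,1,8,-0.015],
  [0.6,0,1,16,-0.015],
  [0.6,0,1,24,-0.015],
  [0.6,0,1,32,-0.015],
  [0.6,0,1,32,-0.015],
  [0.6,0,1,32,-0.015],
], squeeze=50)

```text
clock: 25.85
tcp_pos: [0.5459, 0.2529, 0.0084]
orientation: [-0.003, -0.055, 0.998, -0.002]
wrist_force: [0.5, 0.1, 0.1]
finger_gap: 0.0338
```

Call:
arm_command([
  [0.7,0,0,0,0],
  [0.78,0,0,0,0],
  [0.84,0,0,0,0],
  [0.9,0,0,0,0],
  [1,0,0,0,0],
  [1,0,0,0,0],
  [1,0,0,0,0],
  [1,0,0,0,0],
])

```text
clock: 26.65
tcp_pos: [0.5466, 0.2531, 0.0094]
orientation: [-0.002, -0.055, 0.998, -0.002]
wrist_force: [-1.0, -0.3, 5.4]
finger_gap: 0.0111
```

Gripped this time (11 mm gap, solid contact). Lifting and carrying high.

Call:
arm_command([
  [1,0,0,-5,0],
  [1,0,0,-15,0],
  [1,0,0,-35,0],
  [1,0,0,-60,0],
  [1,0,0,-85,0],
  [1,0,0,-110,0],
  [1,0,0,-125,0],
  [1,0,0,-130,0],
  [1,0,0,-130,0],
  [1,0,0,-130,0],
])

```text
clock: 27.65
tcp_pos: [0.5461, 0.2533, 0.1378]
orientation: [-0.003, -0.055, 0.998, -0.002]
wrist_force: [0.3, -0.5, -3.9]
finger_gap: 0.0111
```

Call:
arm_command([
  [1,2,-15,0,0],
  [1,6,-45,0,-0.02],
  [1,10,-80,0,-0.04],
  [1,15,-120,0,-0.06],
  [1,20,-160,0,-0.08],
  [1,25,-200,0,-0.1],
  [1,30,-240,0,-0.12],
  [1,35,-280,0,-0.133],
  [1,40,-320,0,-0.133],
  [1,45,-360,0,-0.133],
  [1,48,-390,0,-0.133],
  [1,50,-405,0,-0.133],
])

```text
clock: 28.85
tcp_pos: [0.5403, -0.1576, 0.1396]
orientation: [-0.003, -0.119, 0.993, -0.002]
wrist_force: [0.3, 1.0, -2.5]
finger_gap: 0.011
```

Call:
arm_command([
  [1,0,-5,0,0],
  [1,0,-5,0,0],
  [1,0,-5,0,0],
  [1,0,-5,0,0],
])

```text
clock: 29.25
tcp_pos: [0.5426, -0.1579, 0.1405]
orientation: [-0.003, -0.122, 0.993, -0.002]
wrist_force: [-0.1, -0.2, -3.3]
finger_gap: 0.0111
```

Run:
```python
from h import *
M,p,s=tool();print(s['joint_pos'].round(3),p,'toolz',M[:,2].round(4),s['finger_gap'],s['wrist_force'])
go([.5399,-.2654,p[2]],.2432)
snap('wrist','w9');cv2.imwrite('pics/w9.png',load('w9')['p'])
```

```text
[-0.422  0.329 -0.117  1.128 -0.005 -0.667] [ 0.54259174 -0.15791466  0.14050972] toolz [-0.0049 -0.0036 -1.    ] 0.011089001796953712 [-0.06871935 -0.18890478 -3.30646912]
shift mm [  28.6 -103.6    0.4] turn 0.0013 cur yaw -2.897
```

View pics/w9.png

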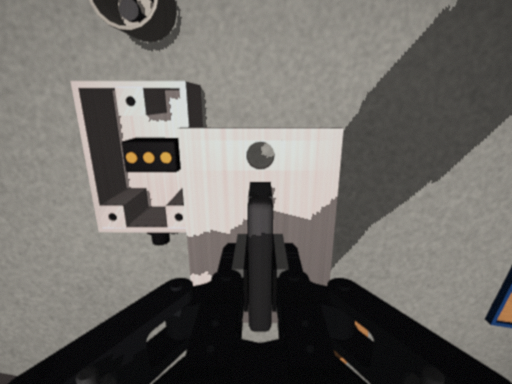

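The cover is held, with its single hole at (260,154) facing the robot side. The housing threads are at (130,101), (112,217) and (179,217), and the cup is at (127,8). I'll fit the plate's level and pose, and re-measure the threads.

```bash
cat >> h.py <<'E'
def plate(f,hole,box):
    z=load(f);X,u,v=cloud(z);M,p,s=tool()
    x0,x1,y0,y1=box;m=(u>x0)&(u<x1)&(v>y0)&(v<y1)&(z['d']>0)
    zt=np.median(X[m][:,2]);m&=abs(X[...,2]-zt)<.008;P=X[m]
    a=np.linalg.lstsq(np.c_[P[:,:2]-p[:2],np.ones(len(P))],P[:,2],rcond=None)[0];print('plate top slope',a[:2].round(4),'z at tcp',a[2].round(4),'tcp z',p[2].round(4))
    # handle top
    h=(X[...,2]>a[2]+.033)&(X[...,2]<a[2]+.047)&(np.hypot(X[...,0]-p[0],X[...,1]-p[1])<.045)&(abs(u-hole[0])<11)&(v<332)
    print('handle',h.sum(),cv2.minAreaRect((X[h][:,:2]*1e3).astype(np.float32)))
    # hole0: non-plate pixels near hole
    r=20;uu,vv=hole;k=(abs(u-uu)<=r)&(abs(v-vv)<=r)&(X[...,2]<zt-.02)
    b=(u[k].mean(),v[k].mean());h0=ray(z,*b,zt);print('hole0 px',b,k.sum(),h0)
    # plate outline (front part)
    g=(abs(X[...,2]-(a[0]*(X[...,0]-p[0])+a[1]*(X[...,1]-p[1])+a[2]))<.004)&(u>100)&(u<420)
    print('rect',g.sum(),cv2.minAreaRect((X[g][:,:2]*1e3).astype(np.float32)))
    return h0,zt
E
python3 - <<'E'
from h import *
z=load('w9');three(z,((130,101),(179,217),(112,217)),.06,6)
plate('w9',(260,154),(195,330,132,180));print(tool()[1])
E
```

```text
[[130.1, 100.7, 60.0], [178.4, 216.7, 43.0], [112.2, 216.5, 43.0]] [[0.4914, -0.2776], [0.5813, -0.2243], [0.5956, -0.2825]] len 0.1001 0.06
centre [ 0.53990856 -0.26551873  0.06      ] yaw 0.24422631937667594
plate top slope [-0.0041 -0.001 ] z at tcp 0.1415 tcp z 0.1406
handle 2765 ((542.4310302734375, -157.4312286376953), (71.72852325439453, 10.415607452392578), 13.555632591247559)
hole0 px (np.float64(259.8250883392226), np.float64(154.41519434628975)) 566 [ 0.49383808 -0.16997274  0.14163047]
rect 18123 ((542.9086303710938, -157.85400390625), (130.1061248779297, 90.41709899902344), 13.846748352050781)
[ 0.54266732 -0.15801547  0.14058718]
```

Call:
arm_command([
  [1,3,-10,0,0],
  [1,8,-30,0,-0.002],
  [1,16,-60,0,-0.002],
  [1,24,-88,0,-0.002],
  [1,29,-104,0,-0.002],
  [1,29,-104,0,-0.002],
  [1,29,-104,10,-0.002],
  [1,29,-104,25,-0.002],
  [1,29,-104,40,-0.002],
  [1,29,-104,52,-0.002],
  [1,29,-104,61,-0.002],
  [1,29,-104,61,-0.002],
])

```text
clock: 30.5
tcp_pos: [0.5383, -0.2662, 0.0783]
orientation: [-0.004, -0.122, 0.992, -0.001]
wrist_force: [-0.3, 0.9, -2.7]
finger_gap: 0.0113
```

Call:
arm_command([
  [1,0,0,0,0],
  [1,0,0,0,0],
  [1,0,0,0,0],
  [1,0,0,0,0],
])

```text
clock: 30.9
tcp_pos: [0.5395, -0.2678, 0.0807]
orientation: [-0.002, -0.122, 0.993, -0.002]
wrist_force: [0.3, -0.2, -3.1]
finger_gap: 0.0105
```

Run:
```python
from h import *
snap('wrist','w10');z=load('w10');M,p,s=tool();print(p,s['finger_gap'],s['wrist_force'])
plate('w10',(260,154),(195,330,132,180))
cv2.imwrite('pics/w10.png',z['p'])
X,u,v=cloud(z);m=(np.hypot(X[...,0]-.4133,X[...,1]+.2965)<.05)&(X[...,2]>.046)&(X[...,2]<.056)&(z['d']>0)
print('cup',m.sum(),cv2.minEnclosingCircle((X[m][:,:2]*1e3).astype(np.float32)))
```

```text
[ 0.53946569 -0.26779524  0.08052815] 0.010915025956553569 [ 0.54888604 -0.01440497 -2.77620824]
plate top slope [-0.0035 -0.001 ] z at tcp 0.0816 tcp z 0.0805
handle 2768 ((539.3509521484375, -267.69281005859375), (71.93739318847656, 10.41716480255127), 14.220292091369629)
hole0 px (np.float64(259.89605734767025), np.float64(154.421146953405)) 558 [ 0.49082823 -0.27984349  0.08173453]
rect 18129 ((539.9786987304688, -267.6119384765625), (130.31622314453125, 90.67855072021484), 13.9380521774292)
cup 968 ((415.2880554199219, -296.55413818359375), 27.191234588623047)
```

View pics/w10.png

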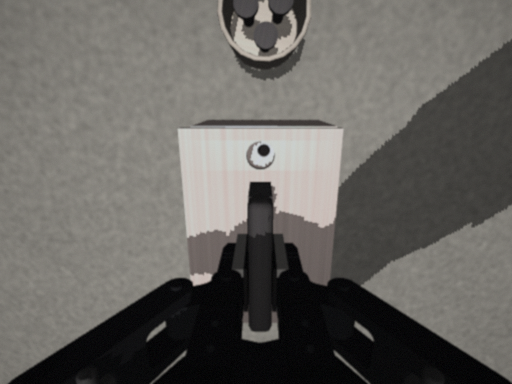

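The thread shows inside the cover hole at about (264,151). The cover is level and about 16.6 mm above the rim, but 2.2 mm off in y, so I'll nudge it and recheck.

Call:
arm_command([
  [1,-0.4,1,0,0],
  [1,-0.8,2.1,0,0],
  [1,-0.8,2.1,1,0],
  [1,-0.8,2.1,1,0],
  [1,-0.8,2.1,1,0],
  [1,-0.8,2.1,1,0],
])

```text
clock: 31.55
tcp_pos: [0.5395, -0.2653, 0.079]
orientation: [-0.003, -0.122, 0.993, -0.002]
wrist_force: [0.0, 1.1, -2.5]
finger_gap: 0.0111
```

Run:
```python
from h import *
snap('wrist','w11');z=load('w11');M,p,s=tool();print(p,s['finger_gap'],s['wrist_force'],M[:,2])
plate('w11',(260,154),(195,330,132,180))
g=z['p'].min(-1)[140:170,245:276].astype(int);k=g<60;k[:, :]&=True
n,l,st,c=cv2.connectedComponentsWithStats((g<70).astype(np.uint8))
for i in range(1,n):
    if st[i,4]>20: print('thread0?',c[i]+[245,140],st[i,4],ray(z,*(c[i]+[245,140]),.06))
snap('top','t11');t=load('t11');cv2.imwrite('pics/t11.png',cv2.resize(t['p'][130:250,220:380],(800,600),interpolation=cv2.INTER_CUBIC))
```

```text
[ 0.53949879 -0.26533785  0.0790335 ] 0.010952451987824897 [-0.55896108  0.34209501 -2.64794531] [-0.00448064 -0.00410991 -0.99998152]
plate top slope [-0.0033 -0.001 ] z at tcp 0.08 tcp z 0.079
handle 2761 ((539.3015747070312, -264.7862548828125), (71.97309112548828, 10.439338684082031), 13.5519437789917)
hole0 px (np.float64(259.9781659388646), np.float64(152.28384279475983)) 229 [ 0.48956267 -0.27759353  0.08009327]
rect 18141 ((540.2234497070312, -265.1243591308594), (130.96234130859375, 90.60877227783203), 13.985370635986328)
thread0? [259.37777778 149.5       ] 90 [ 0.49135152 -0.27755718  0.06      ]
```

Run:
```python
from h import *
z=load('w11');X,u,v=cloud(z)
k=(abs(u-260)<=20)&(abs(v-154)<=20)&(X[...,2]<.080-.010);b=(u[k].mean(),v[k].mean())
print(b,k.sum(),ray(z,*b,.0775),'vs thread0',[.49135,-.27756])
M,p,s=tool();print(p,s['clock'])
X,u,v=cloud(z);m=(np.hypot(X[...,0]-.4133,X[...,1]+.2965)<.05)&(X[...,2]>.046)&(X[...,2]<.056)&(z['d']>0);print('cup',cv2.minEnclosingCircle((X[m][:,:2]*1e3).astype(np.float32)))
```

```text
(np.float64(259.8540925266904), np.float64(154.40569395017795)) 562 [ 0.49119281 -0.27726159  0.0775    ] vs thread0 [0.49135, -0.27756]
[ 0.53948669 -0.26533033  0.07904129] 31.65
cup ((415.3582458496094, -296.6406555175781), 27.32059097290039)
```

The hole sits within 0.4 mm of its thread, yaw within about 0.01 rad, underside about 15 mm above the rim, and level. Handing in.

```bash
python3 -c "
from h import *
print(env.get_state()['qvel'].round(4));env.hand_in()"
```

```text
[-0.0009 -0.0011 -0.0001  0.0009 -0.0007 -0.0007]
the job is handed in; nothing more can be done
```

I moved the cup to the housing's single-hole end, and I handed in with the cover held level above the housing at about 31.7 s. No verdict is reported, so the figures below are from my own last checks.

- **Cup:** It stands upright and released about 130 mm from the housing's centre, so about 37 mm clear of the single-hole end. It was about 0.2 mm off the centre line when placed. Last-look fits put it about 2 mm closer to the housing, within measuring error.
- **Cover:** The gripper still holds it by the bar, with an 11 mm finger gap.
  - Its slope is about 0.003 rad, and its underside is about 15 mm above the rim.
  - `hole0` is about 0.4 mm from `thread0`.
  - `hole1` and `hole2` were hidden under the gripper. I inferred them from the plate outline: centre within about 0.5 mm, yaw within about 0.01 rad, so within roughly 1 mm.

**What went wrong or disagreed:**
- **Fingertip position:** Depth readings put the real fingertips about 20 mm behind the reported TCP, not 17 mm ahead as stated. Because of this, the first close on the cup and the first two on the bar shut on nothing. The cup shifted 8 mm but stayed upright; both objects were then gripped lower down.
- **Tool tilt:** Joint 6 ran into its range limit once and left a 2° tool tilt. I removed it before grasping the cover.
- **Yaw readings:** The final readings disagree slightly: 0.237 rad from the handle and 0.244 rad from the plate outline, against a target of 0.244.
- **Bystanders:** I did not re-measure the tape, screwdriver or black part at the end, but nothing was commanded near them.

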